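Put the stain-remover jar away and slide the supply chest's hatch shut

TASK

Put the jar with the orange lid upright into the open bay of the laundry supply chest, then slide the hatch along its track until its catch snaps over and it is fully home against the jamb. Close it gently: never push it against the jamb with more than about 15 N. Leave the blue-lidded jar and the measuring cup where they are.

Things in the scene. Friction and masses are not known exactly. Their poses are not given: they have to be found in the camera images.
- chest: fixed white supply chest, 210 (its x) x 420 (its y) x 100 mm tall, with aluminium track rails along both long sides and a bar across the +y end, top at 116 mm. Origin: centre of its underside; z up; its y axis is the direction in which the hatch CLOSES. The -y half has a fixed deck, the +y half is the bay, open on top
- bay (a point): point on the bay's inner floor, 10 mm above the counter, where the jar fits well. In the chest's frame: x 0, y 107 mm; the bay spans x -95 to 95, y 15 to 200 mm. The opened hatch covers at most the bay up to y 55 mm, the jamb bar that beyond y 158 mm; a roller bracket hangs in the corner at x 74 to 86, y 120 to 197 mm, z 75 to 103 mm: keep the jar clear of it
- frame_end (a point): fixed point at the chest frame's closing end, at hatch level, chest x 0, y 190, z 108 mm. The rubber-faced jamb bar (170 mm long, orange back, top 116 mm) that stops the hatch's +y edge is adjustable and differs every time: its face lies anywhere from 0 to 32 mm on the -y side of this point. It is not measured: feel for it
- hatch: grey sliding panel, 186 (x) x 170 (y) x 8 mm, 0.3 to 0.5 kg. Origin: centre of its underside, 104 mm above the counter; axes as the chest's; moves only along y. Open: chest y -45 to -30 mm. Home, +y edge on the jamb: 73 to 106 mm, unknown. Drag 1.5 N + damper 60 N per m/s (go slowly at the end). The jamb's rubber gives 1 mm per 10 N; a push of over 15 N on it does harm, 10 N is ample
- hatch_handle (a point): middle of the hatch's steel fin handle, 100 (x) x 14 (y) x 38 mm, 112 to 150 mm above the counter, in line with the hatch's origin; push its -y face or pinch it. From some 13 mm before home a sprung roller resists (7 to 9 N of push); 5 mm before home it snaps over, the force drops and it pulls the hatch home and holds it with 4 N. Let go earlier, it pushes the hatch back
- jar_orange_center (a point): centre, half-way up, of the white jar with the ORANGE lid and orange band: round, 56 mm across the lid (54 mm below), 88 mm tall, lid from 60 to 88 mm above its foot, about 0.18 kg; stands on the counter. Grip it near the top, about 70 mm above its foot, so that the gripper stays above the chest's rim when it is set down in the bay.
- jar_blue_center (a point): centre of a jar of the same shape with a BLUE lid; leave it
- scoop_cup: clear measuring cup, 64 mm across, 60 mm tall; origin under its foot; leave it
There are look-alikes about, which are no part of the job. There is more than one size of the part that bears jar_orange_center; the job needs the middle-sized.

How it is judged:
On the way, in this order (a step that is already met when the one before it is completed fails the run):
1. the orange-lidded jar stands upright in the chest's bay, let go (x of jar_orange_center in the frame of chest between -0.085 and 0.085 m and y of jar_orange_center in the frame of chest between 0.02 and 0.195 m and z of jar_orange_center in the frame of chest below 0.065 m and angle between jar_orange_center's own z axis and vertical below 0.2 rad and contact force between the fingers and jar_orange below 0.2 N), for 0.2 s.
2. the hatch is snapped home against the jamb and let go (y of hatch in the frame of chest above 0.071 m and contact force between chest and hatch above 8 N and contact force between the fingers and hatch below 0.2 N), for 0.3 s.
At the end, for the whole second after the job is handed in: the orange-lidded jar stands upright (within 0.2 rad) on the floor of the chest's bay, at rest; the hatch is at rest, past its catch and held on the jamb, wherever that stands (forces between hatch and chest total over 8 N; about 12 N when caught) (x of jar_orange_center in the frame of chest between -0.085 and 0.085 m and y of jar_orange_center in the frame of chest between 0.02 and 0.195 m and z of jar_orange_center in the frame of chest below 0.065 m and angle between jar_orange_center's own z axis and vertical below 0.2 rad and y of hatch in the frame of chest above 0.071 m and contact force between chest and hatch above 8 N and linear speed of hatch below 0.01 m/s and linear speed of jar_orange below 0.02 m/s); the robot touches nothing.
It fails at once if the hatch is pressed on the jamb too hard: its contact forces on the chest (jamb and roller, some 12 N when caught, plus the push) add up to more than 25 N, that is a push of over 16 N (contact force between chest and hatch above 25 N).
It fails at once if the blue-lidded jar or the measuring cup is moved more than 30 mm (distance of any of scoop_cup, jar_blue_center from where it was at the start of the episode above 0.03 m).
It also fails if it takes over 61 s, if anything falls off the work surface, if the arm or the gripper's body presses on something with over 40 N, if the wrist force passes 120 N, or if a joint passes its speed limit or range.

ROBOT

A 6-joint arm with a two-finger parallel gripper is mounted at the origin on the work surface. World frame = base frame: x ahead of the robot, y to its left, z up, the work surface at z = 0. Lengths are in m, angles in rad, forces in N, time in s.
With the tool pointing down it reaches from about 0.375 to 0.9 m from the base axis. Payload 3.1 kg.
Tool frame: the origin (TCP) lies at the very end of the fingers, on their centre line; the grasp point (between the pads) lies 19 mm behind it; x points along the fingers, y is the direction in which the jaws open and shut, and the axes are right-handed (so a half turn about x gives the same grasp; the last joint's range is limited). The gripper opens to 85 mm and grips with 20 to 120 N. Pads are 22 mm wide; open, the fingers measure 114 mm over their backs; the gripper's body (76 mm by 85 mm) begins 54 mm behind the grasp point. The pads swing forward as they close: fully open they stand 13 mm farther back than shut.
Start: joints at [-1.484, 0.527, 1.433, -0, 1.181, -0.178], TCP at [0.164, -0.603, 0.231] pointing down, gripper open.
Joint ranges: [-3.08, 3.08], [-0.75, 2.2], [0.22, 2.44], [-1.43, 4.57], [0, 2.65], [-2.85, 2.85]. Speed limits (rad/s): [2.79, 2.79, 3.14, 3.14, 3.14, 3.14].

INTERFACE

Orientations are given as a unit quaternion [x, y, z, w].
In Python, from station import sense, snapshot, camera_model, sign_off gives the robot as it stands.
- The arm moves only by the tool step_arm, never from a script. Its argument "increments" is one flat list of numbers, 5 for each row, row after row: the shift along the tool's x, y, z in units of 60 mm (1.0 is 60 mm), then the turn about the tool's x in units of 5 degrees (1.0 is 5 degrees), then the closure, from 0 (fully open) to 1 (shut). A call has exactly 5 rows; each row is the pose to reach, as a shift and turn from the pose measured when the call began, along the tool's axes at that moment; what a row does not reach only later rows make up. A row lasts 1/8 s, in which the tool goes at most 62.5 mm and 10.7 degrees, less where a joint would pass 70% of its speed; a pose out of reach is approached as far as the arm can. A call with a gripper value outside its range is refused whole. The fingers move at their own pace and stop on an object; "grip_force" is the grip in N (left out, the last holds). Time passes only in rows, so rows that repeat a pose let the fingers close, or fill a call up. It gives the time, the measured TCP pose, the force and the opening at its end, in the units of the state.
- sense(): the state, without advancing time (a new reading comes with each control period).
- snapshot(name): name is "scene" or "top" or "wrist"; returns the picture (420x560x3 uint8, blue, green, red); there is no depth.
- camera_model(name): a dict with "vertical_fov" (degrees; the focal length in pixels is half the picture's height over the tangent of half this angle, whatever the lens; pixels are square), "cx", "cy" (the principal point, pixels), "R" (3x3) and "t" (3): a world point X has camera coordinates R X + t. Camera axes: x right, y down, z forward; pixel columns grow to the right and rows downward; lengths in m; the calibration is good to about 2 mm. A picture is of the moment at which its call begins: read the wrist's pose just before it. camera_model takes no time and is no camera call; for the wrist camera it gives the pose at the moment of the call.
- sign_off(): hands the job in, once; it reports no verdict.
The state is a dict: "t": time; "q": joint angles; "qd": joint speeds; "tau": joint torques, N m; "tcp_pos": TCP position; "tool_rot": TCP orientation; "force": force on the tool from outside, world axes, zero at the start; "ft_torque": the same for the moment, N m; "finger_gap": opening from 0.0 (shut) to 1.0 (fully open).
Only numpy, scipy, OpenCV 4.12 (cv2) and the standard library are available. Lean on these libraries where they do the work, as an engineer would, in place of code of your own. Each camera call takes 0.05 s, during which the arm holds its last target. There are 200 camera calls.

## Working session

There is one attempt and no reset: what is moved stays moved. The work goes in short steps, Python scripts to look and compute and a tool call to move; the robot and the scene stay as the last step left them, time stands still between calls to the robot, and variables do not carry over. Pictures are saved under pics/ and viewed, about 8 in all and at most 12, crops included, and the job is handed in when it is done.

Besides the shell and the picture viewer there is one more tool, called after "Call:" as name(argument=value, ...) on one line, values as JSON. step_arm: Moves the arm, as the interface text tells. Its arguments: {"type":"object","properties":{"increments":{"type":"array","items":{"type":"number"}},"grip_force":{"type":"number"}},"required":["increments"]}

```bash
mkdir -p pics; ls
cat > h.py <<'E'
import numpy as np,cv2
from station import sense,snapshot,camera_model,sign_off
from scipy.spatial.transform import Rotation as Ro
def cam(n):
    m=camera_model(n); f=210/np.tan(np.radians(m['vertical_fov'])/2)
    return f,m['cx'],m['cy'],np.array(m['R']),np.array(m['t'])
def ray(c,u,v):
    f,cx,cy,R,t=c; d=R.T@np.array([(u-cx)/f,(v-cy)/f,1]); return -R.T@t,d
def onz(c,u,v,z):
    o,d=ray(c,u,v); return o+d*(z-o[2])/d[2]
def proj(c,X):
    f,cx,cy,R,t=c; p=R@np.array(X)+t; return np.array([cx+f*p[0]/p[2],cy+f*p[1]/p[2]])
def tri(l):
    A=0;b=0
    for c,u,v in l:
        o,d=ray(c,u,v); d=d/np.linalg.norm(d); P=np.eye(3)-np.outer(d,d); A=A+P;b=b+P@o
    return np.linalg.solve(A,b)
E
python3 - <<'E'
from h import *
for n in('scene','top'):
    im=snapshot(n); cv2.imwrite(f'pics/{n}0.png',im); print(n,camera_model(n))
s=sense(); print(s)
a=[cv2.imread(f'pics/{n}0.png') for n in('scene','top')]
E
```

```text
pics
scene {'vertical_fov': 50.249072161151574, 'cx': 283.4988247370836, 'cy': 206.13130255676953, 'R': array([[ 0.80057169,  0.5992341 , -0.00186   ],
       [ 0.38245167, -0.51333683, -0.76825518],
       [-0.4613195 ,  0.61433199, -0.64014102]]), 't': array([-0.53773461, -0.04691041,  1.1609767 ])}
top {'vertical_fov': 57.92183928852054, 'cx': 280.67074101216116, 'cy': 209.76139951757688, 'R': array([[-0.0304595 , -0.99946572, -0.0118527 ],
       [-0.98859692,  0.0318736 , -0.14717404],
       [ 0.1474732 ,  0.00723469, -0.98903959]]), 't': array([0.18249792, 0.54124607, 0.72456405])}
{'t': 0.1, 'q': array([-1.48449026e+00,  5.28353377e-01,  1.43378050e+00, -3.21655237e-05,
        1.18139838e+00, -1.78531678e-01]), 'qd': array([ 0.00019964, -0.00292237, -0.00412809,  0.0004977 ,  0.00025767,
        0.00080004]), 'tau': array([ 3.02915569e-04, -4.43304420e+01, -1.78587019e+01, -1.53758633e-04,
        3.89072535e-03,  8.10548727e-06]), 'tcp_pos': array([ 0.16353948, -0.60255491,  0.23044164]), 'tool_rot': array([ 0.70093657,  0.09405063, -0.70089436,  0.09267962]), 'force': array([ 0.13652025, -0.31879018, -0.5896108 ]), 'ft_torque': array([ 0.0233882 , -0.02612376,  0.06405205]), 'finger_gap': 1.0035585706185581}
```

View pics/scene0.png

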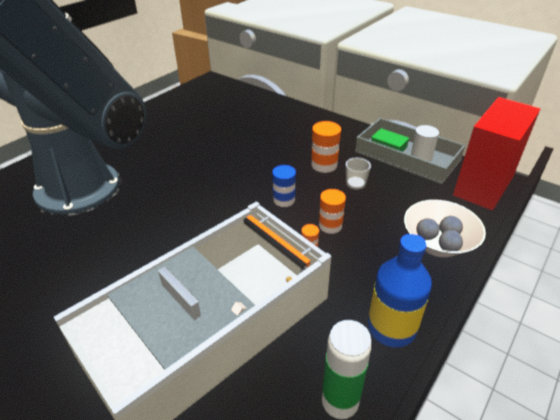

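View pics/top0.png

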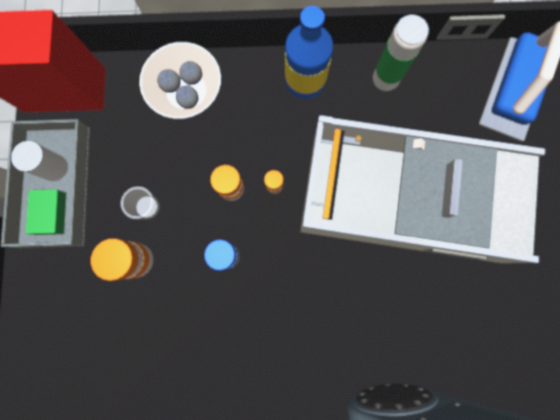

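The top view shows three orange-lidded jars: large (112,259), middle (226,180) and small (274,180). The blue jar is at (219,255) and the cup at (138,203). I choose the middle one at (226,180), which in the scene view is at (332,200). The chest's rim corners are near (320,119), (543,150), (537,260) and (303,229), with the handle at (455,187).

```bash
python3 - <<'E'
from h import *
T=cv2.imread('pics/top0.png');S=cv2.imread('pics/scene0.png');ct=cam('top');cs=cam('scene')
def blobs(im,lo,hi,amin=60):
    m=cv2.inRange(cv2.cvtColor(im,cv2.COLOR_BGR2HSV),lo,hi)
    n,l,st,ce=cv2.connectedComponentsWithStats(m)
    return [(st[i].tolist(),ce[i].round(1).tolist()) for i in range(1,n) if st[i,4]>amin]
for im in(T,S):
    print('orange',blobs(im,(5,150,120),(22,255,255)));print('blue',blobs(im,(100,120,120),(125,255,255)))
print('middle lid z.088',onz(ct,226,180,.088),'size',onz(ct,240,180,.088)-onz(ct,211,180,.088))
print('large',onz(ct,112,259,.12),'small',onz(ct,274,180,.05),'blue',onz(ct,219,255,.088),'cup',onz(ct,138,203,.06))
print('tri mid lid', tri([(ct,226,180),(cs,333,198)]))
for z in(.1,.116): print(z,[onz(ct,u,v,z).round(4)[:2].tolist() for u,v in((320,119),(543,150),(537,260),(303,229))])
for p in((458,160),(452,214)): print('handle',onz(ct,*p,.15))
for p in((405,137),(397,233),(497,150),(490,247)): print('hatch',onz(ct,*p,.112))
for p in((337,129),(328,218)): print('jamb',onz(ct,*p,.116))
print('tri jamb ends',tri([(ct,337,129),(cs,312,264)]),tri([(ct,328,218),(cs,249,216)]))
E
python3 - <<'E'
import cv2,numpy as np
T=cv2.imread('pics/top0.png');S=cv2.imread('pics/scene0.png')
a=cv2.resize(T[110:270,190:550],None,fx=2.2,fy=2.2,interpolation=2)[:,:]
b=cv2.resize(S[150:330,200:350],None,fx=1.3,fy=1.3,interpolation=2)
c=np.zeros((a.shape[0]+b.shape[0],a.shape[1],3),np.uint8);c[:a.shape[0]]=a;c[a.shape[0]:,:b.shape[1]]=b
cv2.imwrite('pics/c1.png',c);print(c.shape)
E
```

```text
orange [([324, 129, 17, 89, 485], [332.3, 172.0]), ([210, 165, 31, 31, 251], [225.8, 179.5]), ([264, 170, 20, 20, 170], [274.0, 178.9]), ([90, 238, 44, 43, 1210], [109.2, 260.0])]
blue [([300, 6, 25, 23, 465], [311.9, 16.9]), ([286, 25, 47, 43, 1375], [308.3, 48.4]), ([495, 32, 52, 91, 2372], [521.6, 77.1]), ([204, 239, 32, 32, 807], [219.5, 254.6])]
orange [([312, 121, 30, 26, 651], [326.1, 133.1]), ([312, 150, 27, 15, 249], [324.6, 158.3]), ([320, 189, 26, 24, 535], [332.4, 200.3]), ([320, 215, 23, 13, 170], [330.7, 221.9]), ([247, 216, 63, 50, 395], [278.9, 239.6]), ([301, 224, 19, 17, 243], [310.2, 231.3])]
blue [([272, 165, 24, 15, 297], [283.6, 171.9]), ([378, 234, 54, 69, 2250], [406.3, 272.9])]
middle lid z.088 [0.60079724 0.26819495 0.088     ] size [-0.00184994 -0.0557149   0.        ]
large [0.45592289 0.46814515 0.12      ] small [0.60650996 0.17698892 0.05      ] blue [0.45822159 0.28257602 0.088     ] cup [0.56653939 0.44751213 0.06      ]
tri mid lid [0.60408289 0.2707137  0.08156252]
0.1 [[0.7122, 0.0839], [0.6361, -0.334], [0.431, -0.2961], [0.5007, 0.1249]]
0.116 [[0.7059, 0.0856], [0.6314, -0.3226], [0.4311, -0.2857], [0.4992, 0.1257]]
handle [ 0.60856337 -0.14860739  0.15      ]
handle [ 0.51364543 -0.12893681  0.15      ]
hatch [ 0.66649925 -0.0723102   0.112     ]
hatch [ 0.48695239 -0.0437705   0.112     ]
hatch [ 0.63548988 -0.24067144  0.112     ]
hatch [ 0.45665125 -0.20776919  0.112     ]
jamb [0.68511025 0.0546996  0.116     ]
jamb [0.51770839 0.07973831 0.116     ]
tri jamb ends [0.69035722 0.055696   0.10885721] [0.52003573 0.08212029 0.11687466]
(586, 792, 3)
```

View pics/c1.png

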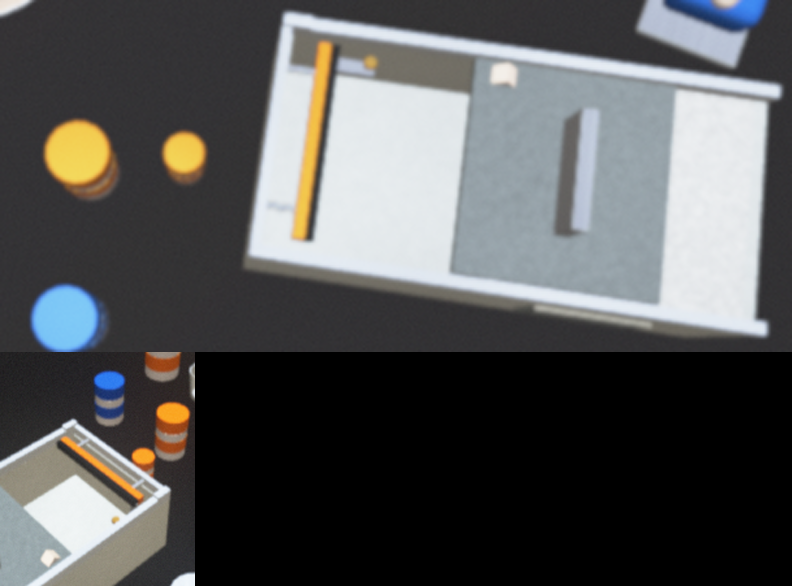

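The crop confirms the choice: the middle lid at top (226,180) is about 56 mm across. It differs from the small jar (274,180) and the large one (112,259). Now I'll work out the moves, with the jaws along chest x for both pick and place.

```bash
cat >> h.py <<'E'
A=np.radians(80.1); CY=np.array([np.cos(A),np.sin(A),0]); CX=np.array([np.sin(A),-np.cos(A),0]); C0=np.array([.5669,-.0993,0])
def ch(x,y,z): return C0+CX*x+CY*y+[0,0,z]
def rel(X): d=np.array(X)-C0; return np.array([d@CX,d@CY,d[2]])*1000
def need(X,axis=None):
    s=sense(); R=Ro.from_quat(s['tool_rot']).as_matrix(); d=R.T@(np.array(X)-s['tcp_pos'])/.06
    r=0
    if axis is not None:
        a=R.T@axis; r=np.degrees(np.arctan2(a[2],a[1])); r=(r+90)%180-90
    print('shift',d.round(3),'turn',round(r/5,2),'t',round(s['t'],2),'F',s['force'].round(1),'gap',round(s['finger_gap'],3),'chest mm',rel(s['tcp_pos']).round(1),'q6',s['q'][5].round(2))
E
python3 - <<'E'
from h import *
s=sense();print(Ro.from_quat(s['tool_rot']).as_matrix().round(3))
need([.45,-.25,.26],CX);need([.602,.269,.26],CX)
E
```

```text
[[-0.     0.262 -0.965]
 [ 0.002 -0.965 -0.262]
 [-1.    -0.002 -0.   ]]
shift [-0.482 -4.422 -6.146] turn -12.99 t 0.1 F [ 0.1 -0.3 -0.6] gap 1.004 chest mm [-310.8 -565.1  230.4] q6 -0.18
shift [ -0.466 -12.107 -10.855] turn -12.99 t 0.1 F [ 0.1 -0.3 -0.6] gap 1.004 chest mm [-310.8 -565.1  230.4] q6 -0.18
```

Call:
step_arm(increments=[-0.3, -0.55, -0.8, -1.5, 0, -0.5, -1.1, -1.55, -3, 0, -0.5, -1.65, -2.3, -4.5, 0, -0.5, -2.2, -3.1, -6, 0, -0.5, -2.8, -3.9, -7.5, 0])

```text
t: 0.72
tcp_pos: [0.3463, -0.3777, 0.2606]
tool_rot: [0.633, 0.316, -0.633, 0.314]
force: [0.4, 0.7, -1.4]
finger_gap: 1.003
```

```bash
python3 -c "
from h import *
need([.47,-.25,.26],CX);need([.602,.269,.26],CX)"
```

```text
shift [ 0.015  0.359 -2.941] turn -5.44 t 0.72 F [ 0.4  0.7 -1.4] gap 1.003 chest mm [-169.4 -312.2  260.6] q6 -0.4
shift [  0.034  -3.106 -11.166] turn -5.44 t 0.72 F [ 0.4  0.7 -1.4] gap 1.003 chest mm [-169.4 -312.2  260.6] q6 -0.4
```

Call:
step_arm(increments=[0, 0, -1, -1.1, 0, 0, 0, -2, -2.2, 0, 0, -0.1, -3, -3.3, 0, 0, -0.4, -3.95, -4.4, 0, 0, -0.7, -4.9, -5.4, 0])

```text
t: 1.35
tcp_pos: [0.4906, -0.116, 0.2609]
tool_rot: [0.542, 0.455, -0.541, 0.454]
force: [0.5, -0.0, 0.8]
finger_gap: 0.999
```

```bash
python3 -c "
from h import *
need([.602,.269,.26],CX)"
```

```text
shift [ 0.029  0.719 -6.641] turn -0.01 t 1.35 F [ 0.5 -0.   0.8] gap 0.999 chest mm [-72.2 -29.6 260.9] q6 -0.28
```

Call:
step_arm(increments=[0, 0.1, -1, 0, 0, 0, 0.2, -2, 0, 0, 0, 0.3, -3, 0, 0, 0, 0.45, -4, 0, 0, 0, 0.55, -5, 0, 0])

```text
t: 1.98
tcp_pos: [0.5752, 0.1757, 0.2612]
tool_rot: [0.542, 0.455, -0.541, 0.454]
force: [0.5, -0.1, -0.1]
finger_gap: 0.999
```

Call:
step_arm(increments=[0, 0.05, -0.8, 0, 0, 0, 0.1, -1.6, 0, 0, 0, 0.1, -1.6, 0, 0, 0, 0.1, -1.6, 0, 0, 0, 0.1, -1.6, 0, 0])

```text
t: 2.6
tcp_pos: [0.5975, 0.2678, 0.2612]
tool_rot: [-0.542, -0.455, 0.542, -0.454]
force: [0.7, 0.6, -0.6]
finger_gap: 1.002
```

```bash
python3 -c "
from h import *
c=cam('wrist');im=snapshot('wrist');cv2.imwrite('pics/w1.png',im);print(camera_model('wrist'),proj(c,[.602,.269,.088]))
need([.602,.269,.26],CX)"
```

```text
{'vertical_fov': 70.87949926025945, 'cx': 285.94717364465487, 'cy': 211.09149485796334, 'R': array([[ 0.98501034, -0.17249024, -0.00132038],
       [-0.16536287, -0.94643235,  0.27734622],
       [-0.04908917, -0.27297055, -0.96076914]]), 't': array([-0.54279928,  0.30794748,  0.51055674])} [289.48387396 191.19054962]
shift [ 0.022  0.068 -0.033] turn -0.03 t 2.65 F [ 0.5 -0.2  0.2] gap 1.002 chest mm [-32.9 366.9 261.3] q6 0.42
```

View pics/w1.png

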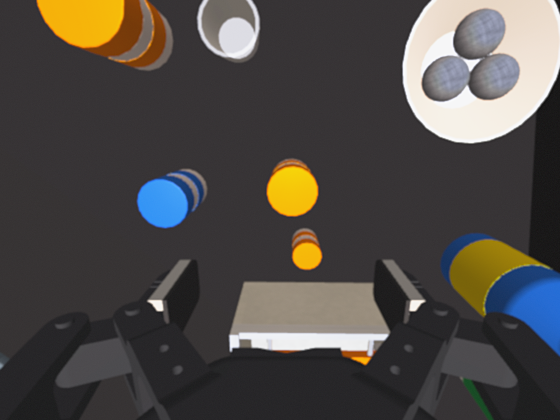

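The wrist view shows the middle orange lid at (292,191) with the small jar at (307,255) behind it. The prediction was (289,191), so the agreement is good.

```bash
python3 -c "
from h import *
c=cam('wrist');im=cv2.imread('pics/w1.png')
m=cv2.inRange(cv2.cvtColor(im,cv2.COLOR_BGR2HSV),(15,150,200),(28,255,255))
n,l,st,ce=cv2.connectedComponentsWithStats(m)
for i in range(1,n):
  if st[i,4]>100: print(st[i],ce[i])
u,v=292.5,191
print(onz(c,u,v,.088),tri([(c,u,v),(cam('top'),225.8,180)]))
X=onz(c,u,v,.088);X[2]=.053
need((X+[.602,.2685,.053])/2,CX);print(rel(X))"
```

```text
[  37    0   87   48 3217] [83.12247435 19.67702829]
[ 267  166   51   50 1998] [292.01301301 190.63463463]
[293 242  29  27 615] [306.64227642 255.42601626]
[0.60549618 0.2686072  0.088     ] [0.60382601 0.26844281 0.08208722]
shift [ 3.472  0.104 -0.026] turn -0.03 t 2.65 F [ 0.5 -0.2  0.2] gap 1.002 chest mm [-32.9 366.9 261.3] q6 0.42
[-25.23249656 369.06461773  53.        ]
```

Call:
step_arm(increments=[0.9, 0.11, -0.02, 0, 0, 1.8, 0.11, -0.02, 0, 0, 2.6, 0.11, -0.02, 0, 0, 3.1, 0.11, -0.02, 0, 0, 3.45, 0.11, -0.02, 0, 0])

```text
t: 3.28
tcp_pos: [0.6037, 0.2669, 0.0529]
tool_rot: [-0.542, -0.455, 0.543, -0.453]
force: [-0.2, -0.9, 1.2]
finger_gap: 0.998
```

Call:
step_arm(increments=[0, 0, 0, 0, 0.5, 0, 0, 0, 0, 0.6, 0, 0, 0, 0, 0.6, 0, 0, 0, 0, 0.6, 0, 0, 0, 0, 0.6], grip_force=35)

```text
t: 3.9
tcp_pos: [0.6043, 0.2671, 0.054]
tool_rot: [0.542, 0.455, -0.542, 0.453]
force: [-0.6, 0.0, 1.8]
finger_gap: 0.639
```

Call:
step_arm(increments=[-0.4, 0, 0, 0, 0.6, -1, 0, 0, 0, 0.6, -1.7, 0, 0, 0, 0.6, -2.4, 0, 0, 0, 0.6, -2.8, 0, 0, 0, 0.6])

```text
t: 4.53
tcp_pos: [0.6051, 0.2671, 0.2246]
tool_rot: [0.543, 0.454, -0.541, 0.454]
force: [0.2, -0.5, -1.6]
finger_gap: 0.644
```

```bash
python3 -c "
from h import *
need(ch(0,102,.22),CX)"
```

```text
shift [    4.629    -6.11  -1693.857] turn -0.04 t 4.53 F [ 0.2 -0.5 -1.6] gap 0.644 chest mm [-25.3 367.5 224.6] q6 0.42
```

Call:
step_arm(increments=[0, 0.1, 0.7, 0, 0.6, 0, 0.2, 1.6, 0, 0.6, 0, 0.3, 2.5, 0, 0.6, 0, 0.4, 3.4, 0, 0.6, 0, 0.42, 4.2, 0, 0.6])

```text
t: 5.15
tcp_pos: [0.5853, 0.0127, 0.2239]
tool_rot: [0.543, 0.454, -0.541, 0.454]
force: [0.3, 0.7, -1.5]
finger_gap: 0.644
```

```bash
python3 -c "
from h import *
im=[snapshot('top'),snapshot('wrist')]
cv2.imwrite('pics/p2.png',np.hstack([cv2.resize(i,(400,300)) for i in im]))
need(ch(0,.102,.065),CX)"
```

```text
shift [2.646 0.015 0.147] turn -0.1 t 5.25 F [ 0.1  0.6 -2.4] gap 0.644 chest mm [ -1.  110.7 223.8] q6 0.01
```

View pics/p2.png

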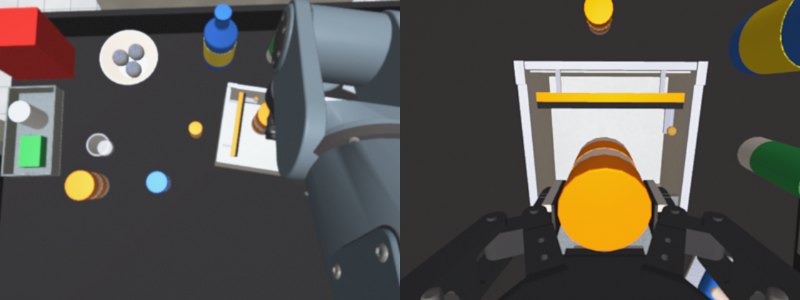

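The jar is held upright over the bay, with the wrist view showing its lid between the side walls. Lowering now.

Call:
step_arm(increments=[0.6, 0.01, 0.15, 0, 0.6, 1.3, 0.01, 0.15, 0, 0.6, 1.9, 0.01, 0.15, 0, 0.6, 2.3, 0.01, 0.15, 0, 0.6, 2.58, 0.01, 0.15, 0, 0.6])

```text
t: 5.88
tcp_pos: [0.5836, 0.0018, 0.0676]
tool_rot: [0.543, 0.453, -0.543, 0.452]
force: [0.4, -1.1, -1.5]
finger_gap: 0.64
```

Call:
step_arm(increments=[0.02, 0, 0, 0, 0.6, 0.04, 0, 0, 0, 0.6, 0.06, 0, 0, 0, 0.6, 0.07, 0, 0, 0, 0.6, 0.07, 0, 0, 0, 0.6])

```text
t: 6.5
tcp_pos: [0.5839, 0.0018, 0.0639]
tool_rot: [0.544, 0.453, -0.543, 0.453]
force: [-0.5, 0.5, -0.9]
finger_gap: 0.642
```

Nearly in contact. One millimetre more, then I'll release and check.

Call:
step_arm(increments=[0.02, 0, 0, 0, 0.6, 0.03, 0, 0, 0, 0.6, 0.03, 0, 0, 0, 0.45, 0.03, 0, 0, 0, 0.2, 0.03, 0, 0, 0, 0])

```text
t: 7.12
tcp_pos: [0.5842, 0.0017, 0.0622]
tool_rot: [0.544, 0.453, -0.543, 0.453]
force: [1.1, 0.5, 0.4]
finger_gap: 0.984
```

Call:
step_arm(increments=[0, 0, 0, 0, 0, 0, 0, 0, 0, 0, -0.3, 0, 0, 0, 0, -0.9, 0, 0, 0, 0, -1.6, 0, 0, 0, 0])

```text
t: 7.75
tcp_pos: [0.5838, 0.0017, 0.1598]
tool_rot: [0.544, 0.453, -0.543, 0.452]
force: [0.5, 0.3, -0.5]
finger_gap: 0.997
```

Call:
step_arm(increments=[-0.7, 0, 0, 0, 0, -1.3, 0, 0, 0, 0, -1.5, 0, 0, 0, 0, -1.5, 0, 0, 0, 0, -1.5, 0, 0, 0, 0])

```text
t: 8.38
tcp_pos: [0.5826, 0.0018, 0.2482]
tool_rot: [-0.543, -0.454, 0.544, -0.452]
force: [-0.1, 0.3, 0.5]
finger_gap: 1.001
```

```bash
python3 -c "
from h import *
im=[snapshot('scene'),snapshot('wrist')]
cv2.imwrite('pics/p3.png',np.hstack([cv2.resize(i,(400,300)) for i in im]))
need(ch(0,-.15,.25),CX)"
```

```text
shift [-0.038  0.067  4.204] turn -0.1 t 8.47 F [-0.4  0.1  0.1] gap 1.001 chest mm [ -1.8 102.3 247.9] q6 -0.01
```

View pics/p3.png

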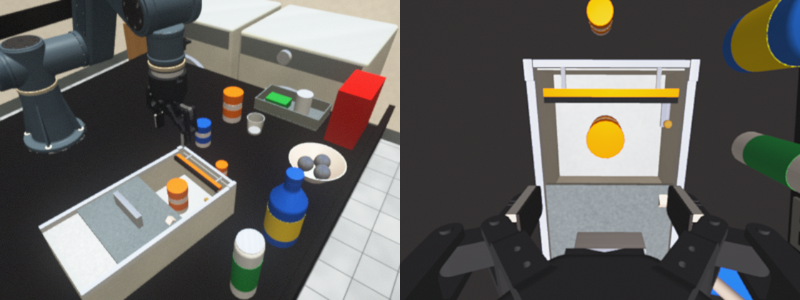

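The jar stands upright in the bay with the hand clear of it, its lid at about (605,140) in the wrist half of the picture. Next I'll shut the fingers and go behind the handle on its −y side.

Call:
step_arm(increments=[0, 0.03, 0.9, 0, 1, 0, 0.05, 1.8, 0, 1, 0, 0.05, 2.6, 0, 1, 0, 0.05, 3.2, 0, 1, 0, 0.05, 3.4, 0, 1])

```text
t: 9.1
tcp_pos: [0.5481, -0.2013, 0.2465]
tool_rot: [-0.543, -0.454, 0.545, -0.45]
force: [-0.3, 0.8, -0.1]
finger_gap: 0.004
```

```bash
python3 -c "
from h import *
need(ch(0,-.095,.130),CX)"
```

```text
shift [ 1.941  0.025 -0.142] turn -0.14 t 9.1 F [-0.3  0.8 -0.1] gap 0.004 chest mm [  -1.  -103.7  246.5] q6 -0.36
```

Call:
step_arm(increments=[0.5, 0, 0, 0, 1, 1.0, 0, 0, -0.1, 1, 1.5, 0, 0, -0.1, 1, 1.8, 0, 0, -0.1, 1, 1.92, 0, 0, -0.1, 1])

```text
t: 9.72
tcp_pos: [0.5467, -0.1993, 0.1295]
tool_rot: [-0.541, -0.458, 0.543, -0.451]
force: [-0.4, 0.4, -0.1]
finger_gap: 0.003
```

Call:
step_arm(increments=[0, 0, -0.1, 0, 1, 0, 0, -0.2, 0, 1, 0, 0, -0.3, 0, 1, 0, 0, -0.4, 0, 1, 0, 0, -0.5, 0, 1])

```text
t: 10.35
tcp_pos: [0.5522, -0.1694, 0.1299]
tool_rot: [-0.541, -0.457, 0.543, -0.452]
force: [0.0, -0.7, -0.1]
finger_gap: 0.002
```

Call:
step_arm(increments=[0, 0, -0.08, 0, 1, 0, 0, -0.16, 0, 1, 0, 0, -0.24, 0, 1, 0, 0, -0.32, 0, 1, 0, 0, -0.4, 0, 1])

```text
t: 10.98
tcp_pos: [0.5565, -0.1461, 0.1301]
tool_rot: [-0.541, -0.457, 0.543, -0.452]
force: [-1.6, -4.3, -0.0]
finger_gap: -0.003
```

```bash
python3 -c "
from h import *
need(ch(0,.03,.130),CX);s=sense();print(s['force']@CY,s['force']@CX)"
```

```text
shift [ 0.004  0.034 -1.299] turn -0.02 t 10.97 F [-1.6 -4.3 -0. ] gap -0.003 chest mm [ -2.2 -47.9 130.1] q6 -0.28
-4.464335274581532 -0.7958148722845214
```

Call:
step_arm(increments=[0, 0.01, -0.16, 0, 1, 0, 0.01, -0.32, 0, 1, 0, 0.02, -0.48, 0, 1, 0, 0.02, -0.64, 0, 1, 0, 0.03, -0.76, 0, 1])

```text
t: 11.6
tcp_pos: [0.5649, -0.1013, 0.13]
tool_rot: [-0.54, -0.458, 0.544, -0.451]
force: [-3.4, -4.4, 1.2]
finger_gap: 0.003
```

Call:
step_arm(increments=[0, 0, -0.08, 0, 1, 0, 0, -0.16, 0, 1, 0, 0, -0.24, 0, 1, 0, 0, -0.3, 0, 1, 0, 0, -0.34, 0, 1])

```text
t: 12.22
tcp_pos: [0.5686, -0.0807, 0.13]
tool_rot: [-0.54, -0.458, 0.543, -0.451]
force: [0.1, -2.3, 0.5]
finger_gap: -0.001
```

```bash
python3 -c "
from h import *
im=[snapshot('top')[100:280,280:560],snapshot('wrist')]
cv2.imwrite('pics/p4.png',np.hstack([cv2.resize(im[0],(420,270)),cv2.resize(im[1],(360,270))]))
need(ch(0,.06,.130),CX);s=sense();print(s['force']@CY,s['force']@CX)"
```

```text
shift [ 0.002  0.024 -0.685] turn -0.02 t 12.32 F [ 0.9 -0.4 -0. ] gap -0.003 chest mm [ -1.5  18.9 130. ] q6 -0.16
-0.23165537926347507 0.9071110121139275
```

View pics/p4.png

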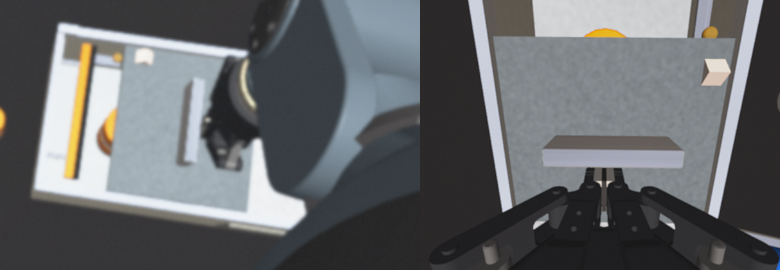

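The wrist and top views show the fingers centred against the handle's −y face and the hatch sliding over the jar. The handle top in the top crop is at (193,122), the hatch edge at about x=112, and the jamb's dark face at about x=88. Next I'll estimate the remaining travel.

```bash
python3 -c "
from h import *
c=cam('top')
g=lambda u,v,z:rel(onz(c,280+u/1.5,100+v/1.5,z)).round(1)
print('handle',g(193,122,.15),'edge',g(123,46,.112),g(107,183,.112),'jamb face',g(96,46,.116),g(78,178,.116))"
```

```text
handle [ -0.6  40.3 150. ] edge [ 94.7 124.7 112. ] [-80.  124.7 112. ] jamb face [ 88.5 158.7 116. ] [-79.4 160.6 116. ]
```

Call:
step_arm(increments=[0, 0.01, -0.06, 0, 1, 0, 0.01, -0.12, 0, 1, 0, 0.01, -0.17, 0, 1, 0, 0.01, -0.22, 0, 1, 0, 0.01, -0.26, 0, 1])

```text
t: 12.95
tcp_pos: [0.5717, -0.0648, 0.13]
tool_rot: [-0.54, -0.458, 0.543, -0.451]
force: [-2.3, -2.8, 1.4]
finger_gap: 0.001
```

Call:
step_arm(increments=[0, 0, -0.02, 0, 1, 0, 0, -0.04, 0, 1, 0, 0, -0.06, 0, 1, 0, 0, -0.07, 0, 1, 0, 0, -0.08, 0, 1])

```text
t: 13.58
tcp_pos: [0.5726, -0.06, 0.1299]
tool_rot: [-0.54, -0.458, 0.543, -0.451]
force: [-2.3, -1.7, -0.9]
finger_gap: -0.0
```

Call:
step_arm(increments=[0, 0, -0.015, 0, 1, 0, 0, -0.03, 0, 1, 0, 0, -0.045, 0, 1, 0, 0, -0.055, 0, 1, 0, 0, -0.06, 0, 1])

```text
t: 14.2
tcp_pos: [0.5731, -0.0571, 0.13]
tool_rot: [-0.54, -0.458, 0.544, -0.451]
force: [-2.5, -5.3, 0.4]
finger_gap: -0.002
```

Call:
step_arm(increments=[0, 0, -0.012, 0, 1, 0, 0, -0.024, 0, 1, 0, 0, -0.036, 0, 1, 0, 0, -0.045, 0, 1, 0, 0, -0.05, 0, 1])

```text
t: 14.82
tcp_pos: [0.5734, -0.0554, 0.13]
tool_rot: [-0.539, -0.458, 0.544, -0.452]
force: [-2.9, -6.0, 1.1]
finger_gap: -0.002
```

Call:
step_arm(increments=[0, 0, -0.01, 0, 1, 0, 0, -0.02, 0, 1, 0, 0, -0.03, 0, 1, 0, 0, -0.04, 0, 1, 0, 0, -0.04, 0, 1])

```text
t: 15.45
tcp_pos: [0.5738, -0.0536, 0.13]
tool_rot: [-0.539, -0.458, 0.544, -0.452]
force: [-2.4, -3.1, 1.0]
finger_gap: 0.003
```

Call:
step_arm(increments=[0, 0, 0, 0, 1, 0, 0, 0, 0, 1, 0, 0, 0, 0, 1, 0, 0, 0, 0, 1, 0, 0, 0, 0, 1])

```text
t: 16.08
tcp_pos: [0.5738, -0.0536, 0.13]
tool_rot: [-0.539, -0.458, 0.544, -0.452]
force: [-1.9, -3.7, 0.6]
finger_gap: -0.001
```

```bash
python3 -c "
from h import *
im=snapshot('top')[100:280,280:560]
cv2.imwrite('pics/p5.png',cv2.resize(im,None,fx=2.5,fy=2.5,interpolation=2))
need(ch(0,.06,.130),CX);s=sense();print(s['force']@CY)"
```

```text
shift [-0.     0.018 -0.229] turn -0.01 t 16.12 F [-1.8 -3.7  0.6] gap 0.002 chest mm [ -1.1  46.3 130. ] q6 -0.11
-3.913081420169562
```

View pics/p5.png

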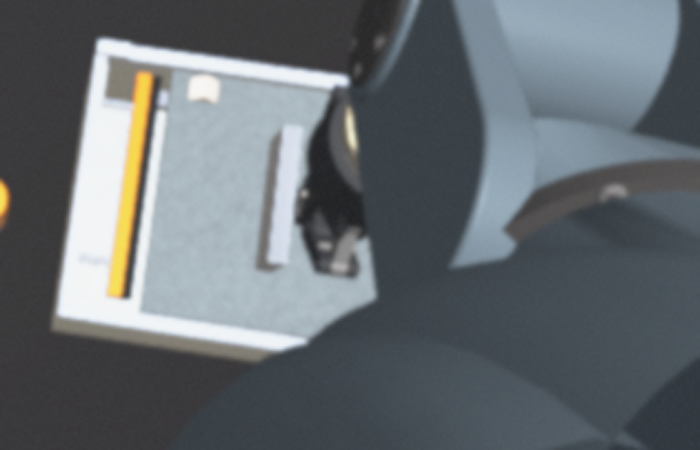

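The top view still shows a light gap of roughly 9 mm between the hatch edge (about x=150) and the dark jamb face (about x=140). It has not snapped, so I continue gently.

Call:
step_arm(increments=[0, 0, -0.012, 0, 1, 0, 0, -0.024, 0, 1, 0, 0, -0.036, 0, 1, 0, 0, -0.045, 0, 1, 0, 0, -0.05, 0, 1])

```text
t: 16.75
tcp_pos: [0.5744, -0.0501, 0.13]
tool_rot: [-0.539, -0.458, 0.544, -0.452]
force: [-0.9, -1.7, 0.2]
finger_gap: 0.0
```

Call:
step_arm(increments=[0, 0, -0.012, 0, 1, 0, 0, -0.024, 0, 1, 0, 0, -0.036, 0, 1, 0, 0, -0.045, 0, 1, 0, 0, -0.05, 0, 1])

```text
t: 17.38
tcp_pos: [0.5751, -0.047, 0.13]
tool_rot: [-0.539, -0.458, 0.544, -0.452]
force: [-0.5, -0.4, 0.7]
finger_gap: 0.001
```

```bash
python3 -c "
from h import *
a=snapshot('top')[100:260,290:450];b=snapshot('wrist')
cv2.imwrite('pics/p6.png',np.hstack([cv2.resize(a,(400,400),interpolation=2),cv2.resize(b,(400,300))[:,:].copy() if 0 else cv2.resize(b[:300],(400,400))]))
need(ch(0,.06,.130),CX);s=sense();print(s['force']@CY)"
```

```text
shift [ 0.     0.017 -0.119] turn -0.01 t 17.48 F [-0.1 -0.8  0.5] gap -0.002 chest mm [ -1.   52.8 130. ] q6 -0.1
-0.7831933383234612
```

View pics/p6.png

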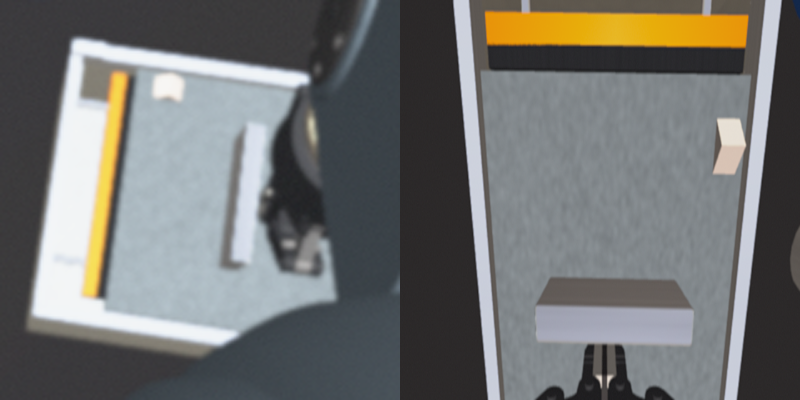

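It has snapped. The hatch edge (wrist half, y≈72) lies on the dark jamb face with no light gap, and the tool's force is about 0. I'll back off and lift.

Call:
step_arm(increments=[0, 0, 0.1, 0, 1, 0, 0, 0.25, 0, 1, 0, 0, 0.4, 0, 1, -0.1, 0, 0.5, 0, 1, -0.4, 0, 0.5, 0, 1])

```text
t: 18.1
tcp_pos: [0.5693, -0.0774, 0.1537]
tool_rot: [-0.539, -0.458, 0.545, -0.451]
force: [0.5, 0.5, 0.2]
finger_gap: -0.004
```

Call:
step_arm(increments=[-0.6, 0, 0.3, 0, 1, -1.2, 0, 0.6, 0, 1, -1.6, 0, 1.2, 0, 1, -1.6, 0, 1.6, 0, 1, -1.6, 0, 1.6, 0, 1])

```text
t: 18.73
tcp_pos: [0.5537, -0.1739, 0.2505]
tool_rot: [-0.54, -0.457, 0.545, -0.45]
force: [0.4, -0.9, -0.0]
finger_gap: -0.001
```

```bash
python3 -c "
from h import *
a=snapshot('top')[100:260,290:450];b=snapshot('wrist');d=snapshot('scene')
cv2.imwrite('pics/p7.png',np.hstack([cv2.resize(x,(400,400*x.shape[0]//x.shape[1]),interpolation=2)[:300] for x in (b,d)]))
cv2.imwrite('pics/p7t.png',cv2.resize(a,(400,400)))
need(ch(0,.06,.130),CX)"
```

```text
shift [ 1.992  0.038 -2.219] turn -0.02 t 18.88 F [ 0.6 -0.4  0.1] gap -0.004 chest mm [ -0.8 -73.3 249.4] q6 -0.31
```

View pics/p7.png

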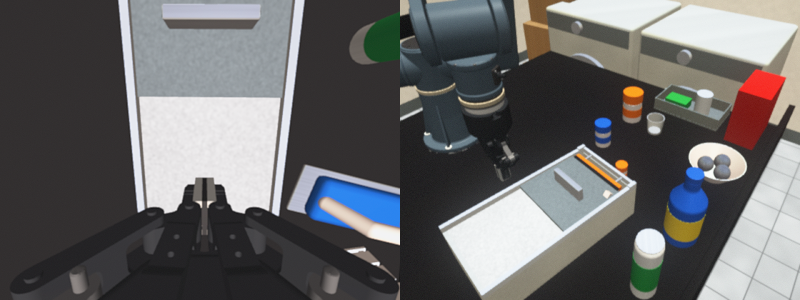

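The scene view shows the hatch staying shut against the jamb, the arm clear, and the blue jar and cup untouched. In the wrist half the hatch's rear edge is at (205,96). One numeric check, then I hand in.

```bash
python3 -c "
from h import *
c=cam('wrist');p=rel(onz(c,205*1.4,96*1.4,.112));print('rear edge',p,'hatch y',p[1]+85)
if p[1]+85>68: sign_off();print('signed')"
```

```text
rear edge [ -1.13086298 -10.20480513 112.        ] hatch y 74.79519487443132
the job is handed in; nothing more can be done
signed
```

I put the middle-sized orange-lidded jar upright in the bay, closed the hatch past its catch, and handed the job in at about 19 s of the 61 s allowed.

- **Jar:** the last picture that shows the jar whole, taken after I let go and lifted clear, has it standing upright near the middle of the bay.
- **Hatch:** I pushed the handle slowly with shut fingers. The roller's resistance rose to about 7 N, then dropped to nearly 0 as the catch snapped. I never pressed the hatch against the jamb.
- **Last checks:** after I backed off, the hatch stayed put at about 75 mm in the chest's frame. That is above the required 71 mm and fits the jamb face I had seen at about 160 mm. No gap was visible, the arm touched nothing, and the blue-lidded jar and cup looked unmoved.
- **Not measured:** I could not read the force between hatch and chest, so being held on the jamb is inferred from the force drop, the pictures and the measured position. My forces were read mainly at the end of each move, so brief peaks could have gone unseen.
- **Disagreement:** triangulated from two views, the jar's lid came out about 6 mm lower than the stated 88 mm. I used the stated height, and the grip was good.

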